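Exchange two fuses in a high-voltage fuse box

ROBOT

A 6-joint arm with a two-finger parallel gripper is mounted at the origin on the work surface. World frame = base frame: x ahead of the robot, y to its left, z up, the work surface at z = 0. Lengths are in mm, angles in rad, forces in N, time in s.
With the tool pointing down it reaches from about 350 to 775 mm from the base axis. Payload 7.3 kg.
Tool frame: the origin (TCP) lies at the very end of the fingers, on their centre line; the grasp point (between the pads) lies 19 mm behind it; z points along the fingers, y is the line along which they close (so a half turn about z gives the same grasp; the last joint's range is limited). The gripper opens to 92 mm and grips with 3 to 60 N. Pads are 19 mm wide; open, the fingers measure 130 mm over their backs; the gripper's body (75 mm by 190 mm) begins 47 mm behind the grasp point.
Start: joints at [-1.459, 0.342, 1.524, -0, 1.275, -0.146], TCP at [133.873, -507.664, 226.741] pointing down, gripper open.
Joint ranges: [-2.53, 2.53], [-0.77, 2.02], [0.04, 2.7], [-1, 4.14], [0.28, 2.66], [-3.11, 3.11]. Speed limits (rad/s): [2.57, 2.57, 3.14, 3.14, 3.14, 3.14].

INTERFACE

Orientations are given as [roll, pitch, yaw] about the fixed x, y, z axes, in that order (R = Rz(yaw) Ry(pitch) Rx(roll)).
In Python, from plant import get_obs, vision, workorder gives the robot as it stands.
- The arm moves only by the shell command python3 -m pendant 'ROWS' [OPENING]. ROWS is a JSON object of lists of equal length, an entry for each row: "dp": the shift along the tool's x, y, z in m, a list of three; "rotation": the turn, a rotation vector about the tool's x, y, z in rad, a list of three. A call has 1 to 8 rows; each row is the pose to reach, as a shift and turn from the pose commanded when the call began, along the tool's axes at that moment; what a row does not reach only later rows make up. A row lasts 1/8 s, in which the tool goes at most 62.5 mm and 10.7 degrees, less where a joint would pass 70% of its speed; a pose out of reach is approached as far as the arm can. A call with a gripper value outside its range is refused whole. OPENING is the finger opening in m, from 0 to 0.0918, set as the call begins (- or left out, the last holds). The fingers move at their own pace and stop on an object; the grip force is fixed at half the most. Time passes only in rows, so rows that repeat a pose let the fingers close. It gives the time, the measured TCP pose, the force, the opening and the grip force at its end, in the units of the state.
- get_obs(): the state, without advancing time (a new reading comes with each control period).
- vision.capture(name): name is "side" or "top"; returns a dict with "pixels" (480x640x3 uint8, red, green, blue), "vfov" (degrees; the focal length in pixels is half the picture's height over the tangent of half this angle, whatever the lens; pixels are square), "cx", "cy" (the principal point, pixels), "dist" ([k1, k2, p1, p2, k3] as OpenCV has them; the pictures are not rectified), "pose" (4x4, takes a point from camera to world coordinates). Camera axes: x right, y up, looking along -z (the intrinsics and any distortion apply to the point x, -y, -z); pixel columns grow to the right and rows downward; lengths in mm; the calibration is good to about 2 mm. A picture is of the moment at which its call begins. There is no depth.
- workorder.close_job(): hands the job in; it is judged then, once.
The state is a dict: "time": time; "joint_positions": joint angles; "dq": joint speeds; "tau": joint torques, N m; "tool_pos": TCP position; "tcp_rot": TCP orientation; "contact_force": force on the tool from outside, world axes, zero at the start; "moment": the same for the moment, N m; "grip_width": finger opening in mm; "finger_force": force on a finger pad.
Only numpy, scipy, OpenCV 4.12 (cv2) and the standard library are available. Lean on these libraries where they do the work, as an engineer would, in place of code of your own. Each camera call takes 0.05 s, during which the arm holds its last target. There are 200 camera calls.

TASK

The two fuses in the fuse box are sitting in each other's bases. Turn both red turn buttons aside, lift the clear guard out and lay it squarely in the middle of the green mat, then swap the fuses, parking one of them in the empty grey-marked base on the way, so that each ends up fully seated in the base marked with its own colour. Leave the guard on the mat, as the fuses are to be measured next.

Things in the scene. Friction and masses are not known exactly. Their poses are not given: they have to be found in the camera images.
- fuse_box: Grey fuse box fixed to the bench, 188 (x) x 356 (y) mm, rim 71 mm high; origin: centre of underside. Inside 150 x 272 mm, floor 6 mm up, base places at y = -74, 0, +74 mm. The clear guard lies in its frame, flush with the rim. Red turn buttons pivot on the rim at x = 0, y = +160 mm (button_left) and y = -160 mm (button_right).
- button_left (a joint): Red bar on the box rim, pivoted at its middle: 50 mm long, grip 11 mm wide, 73 to 92 mm above the bench. Rad, positive anticlockwise from above; 0 = along the box's y, one end 7 mm over the guard's edge. Turns up to 1.65 either way, stays where left, light friction (0.03 N m). Clear of the guard from about 1.15 either way; a quarter turn lays it along the rim.
- button_right (a joint): The like red turn button at the box's y = -160 mm end; same sizes, sense and values.
- guard: Clear plastic panel 162 (x) x 284 (y) x 4 mm, 320 g, lying in the box's frame (underside 66 mm above the bench, 2 mm play all round) under the turn buttons; the fuses show through. Origin: centre of underside, z up. Black bar handle at its centre: 64 mm long along its y, 12 mm wide, 20 to 32 mm above the underside.
- mat: Flat green mat on the bench beside the box, 210 (x) x 330 (y) mm, 3 mm thick, fixed; the guard is laid here, long side along long side. Origin: centre of underside.
- fuse_orange: Fuse with orange band and top; starts in the blue-marked base. White ceramic block 50 (x) x 24 (y) x 44 (z) mm with a 6 mm thick steel blade at each end (84 mm over all, blades 5 to 23 mm above underside), 180 g. Origin: centre of underside, z up; same either way round. Pinch across its 24 mm; at least 49 mm free beside it.
- fuse_blue: Fuse with blue band and top; starts in the orange-marked base. White ceramic block 50 (x) x 24 (y) x 44 (z) mm with a 6 mm thick steel blade at each end (84 mm over all, blades 5 to 23 mm above underside), 180 g. Origin: centre of underside, z up; same either way round. Pinch across its 24 mm; at least 49 mm free beside it.
- base_orange: Fuse base with orange marks at both ends. Dark grey plate 116 (x) x 36 x 10 mm fixed in the box, in one of its 3 places; origin: centre of underside. At x = +-36 mm copper jaws for the fuse blades: gap 9 mm, flaring to 25 mm at the mouth, 37 mm above the underside. Seated fuse: body down on the plate (its origin 10 mm above the base's), parallel, play 2 mm across, 6 mm along.
- base_blue: Fuse base with blue marks at both ends. Dark grey plate 116 (x) x 36 x 10 mm fixed in the box, in one of its 3 places; origin: centre of underside. At x = +-36 mm copper jaws for the fuse blades: gap 9 mm, flaring to 25 mm at the mouth, 37 mm above the underside. Seated fuse: body down on the plate (its origin 10 mm above the base's), parallel, play 2 mm across, 6 mm along.
- base_spare: Spare fuse base with light grey marks at both ends, empty. Dark grey plate 116 (x) x 36 x 10 mm fixed in the box, in one of its 3 places; origin: centre of underside. At x = +-36 mm copper jaws for the fuse blades: gap 9 mm, flaring to 25 mm at the mouth, 37 mm above the underside. Seated fuse: body down on the plate (its origin 10 mm above the base's), parallel, play 2 mm across, 6 mm along.

How it is judged (in metres and radians):
On the way, in this order (a step that is already met when the one before it is completed fails the run):
1. both turn buttons are turned aside ((value of joint button_left above 1 rad or value of joint button_left below -1 rad) and (value of joint button_right above 1 rad or value of joint button_right below -1 rad)), for 0.2 s.
2. the guard lies on the mat (horizontal distance between guard and mat below 0.03 m and z of guard in the frame of mat below 0.01 m and angle between the y axis of guard and the y axis of mat, either way round below 0.25 rad and angle between guard's own z axis and vertical below 0.08 rad), for 0.2 s.
3. one of the fuses is parked in the grey-marked spare base (((horizontal distance between fuse_orange and base_spare below 0.012 m and z of fuse_orange in the frame of base_spare between 0.005 and 0.015 m and angle between the x axis of fuse_orange and the x axis of base_spare, either way round below 0.2 rad and angle between fuse_orange's own z axis and vertical below 0.12 rad) or (horizontal distance between fuse_blue and base_spare below 0.012 m and z of fuse_blue in the frame of base_spare between 0.005 and 0.015 m and angle between the x axis of fuse_blue and the x axis of base_spare, either way round below 0.2 rad and angle between fuse_blue's own z axis and vertical below 0.12 rad))), for 0.2 s.
At the end, for the whole second after the job is handed in: Guard flat on the mat, within 30 mm of its centre and 0.25 rad of its direction; each fuse in the base of its own colour, upright, within 12 mm of the base's centre and 0.2 rad of its direction, down on the plate (origin 5 to 15 mm above the base's; 10 when seated); all released and at rest (all of step 2 and horizontal distance between fuse_orange and base_orange below 0.012 m and z of fuse_orange in the frame of base_orange between 0.005 and 0.015 m and angle between the x axis of fuse_orange and the x axis of base_orange, either way round below 0.2 rad and angle between each of fuse_orange, fuse_blue's own z axis and vertical below 0.12 rad and horizontal distance between fuse_blue and base_blue below 0.012 m and z of fuse_blue in the frame of base_blue between 0.005 and 0.015 m and angle between the x axis of fuse_blue and the x axis of base_blue, either way round below 0.2 rad and linear speed of each of guard, fuse_orange, fuse_blue below 0.02 m/s); the robot touches nothing.
It also fails if it takes over 134 s, if anything falls off the work surface, if the arm or the gripper's body presses on something with over 40 N, if the wrist force passes 120 N, or if a joint passes its speed limit or range.

## Working session

There is one attempt and no reset: what is moved stays moved. The work goes in short steps, Python scripts to look and compute and a shell command to move; the robot and the scene stay as the last step left them, time stands still between calls to the robot, and variables do not carry over. Pictures are saved under pics/ and viewed, at most 14 in all, crops included, and the job is handed in when it is done.

```bash
ls; mkdir -p pics; python3 - <<'E'
from plant import get_obs, vision
import cv2
o=get_obs();print({k:o[k] for k in("time","tool_pos","tcp_rot","grip_width")})
for n in("top","side"):
    c=vision.capture(n);cv2.imwrite(f"pics/{n}0.png",c["pixels"][:,:,::-1]);print(n,c["vfov"],c["cx"],c["cy"],c["dist"],c["pose"])
E
```

```text
pics
{'time': 0.0, 'tool_pos': array([ 133.81890015, -507.22939431,  226.03710476]), 'tcp_rot': array([-3.14000990e+00, -1.86649009e-04,  2.57819262e-01]), 'grip_width': 91.87753885728755}
top 43.28645209946065 312.32098102951295 241.52308371908228 [0.05590059 0.         0.         0.         0.        ] [[ 2.01736116e-02  9.87250773e-01 -1.57888999e-01  3.81710814e+02]
 [-9.99792773e-01  1.94896766e-02 -5.87902136e-03  6.48729260e+00]
 [-2.72686284e-03  1.57974882e-01  9.87439366e-01  1.11785673e+03]
 [ 0.00000000e+00  0.00000000e+00  0.00000000e+00  1.00000000e+00]]
side 51.702250196935815 322.81504556291 235.7553738349716 [-0.07165501  0.          0.          0.          0.        ] [[-9.78478526e-01  1.61067992e-01 -1.28984012e-01  4.21006586e+02]
 [-2.06348047e-01 -7.65295805e-01  6.09707154e-01  5.99111675e+02]
 [-5.06616253e-04  6.23200957e-01  7.82061577e-01  8.49889217e+02]
 [ 0.00000000e+00  0.00000000e+00  0.00000000e+00  1.00000000e+00]]
```

View pics/top0.png

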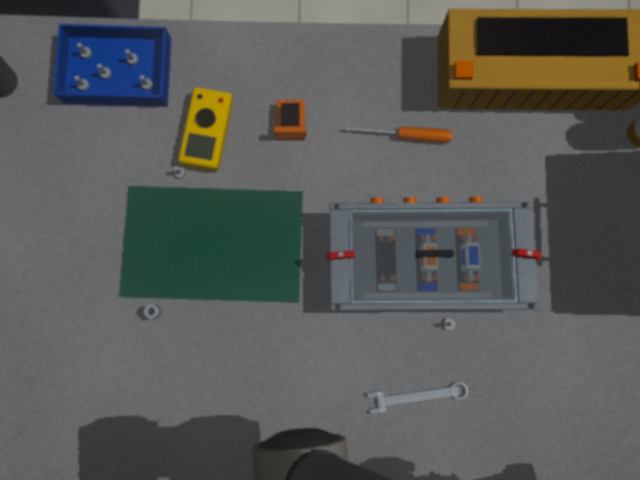

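View pics/side0.png

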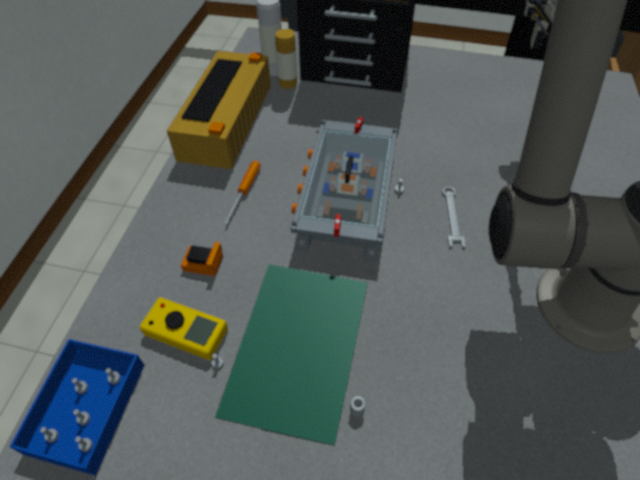

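The top view shows the mat at columns 120–302 and the box at columns 331–536. The order from the mat side is spare (386), blue base holding the orange fuse (428), then orange base holding the blue fuse (468). The buttons are at about (341,254) and (527,254). I'll enlarge both areas.

```bash
python3 - <<'E'
import cv2
im=cv2.imread("pics/top0.png")
cv2.imwrite("pics/c1.png",cv2.resize(im[190:320,325:545],None,fx=3.6,fy=3.6,interpolation=cv2.INTER_CUBIC))
im=cv2.imread("pics/side0.png")
cv2.imwrite("pics/c2.png",cv2.resize(im[110:250,285:405],None,fx=4.2,fy=4.2,interpolation=cv2.INTER_CUBIC))
E
cat > h.py <<'E'
import numpy as np, cv2
from plant import get_obs, vision
def rays(c,px):
    f=240/np.tan(np.radians(c["vfov"]/2))
    K=np.array([[f,0,c["cx"]],[0,f,c["cy"]],[0,0,1]])
    n=cv2.undistortPoints(np.array(px,float).reshape(-1,1,2),K,np.array(c["dist"],float)).reshape(-1,2)
    P=c["pose"];return P[:3,3],np.c_[n[:,0],-n[:,1],-np.ones(len(n))]@P[:3,:3].T
def at(c,px,z):
    o,d=rays(c,px);return o+d*((z-o[2])/d[:,2])[:,None]
def proj(c,X):
    f=240/np.tan(np.radians(c["vfov"]/2))
    K=np.array([[f,0,c["cx"]],[0,f,c["cy"]],[0,0,1]])
    P=c["pose"];q=(np.atleast_2d(X)-P[:3,3])@P[:3,:3]*[1,-1,-1]
    return cv2.projectPoints(q,np.zeros(3),np.zeros(3),K,np.array(c["dist"],float))[0].reshape(-1,2)
E
```

```text
(no output)
```

View pics/c1.png

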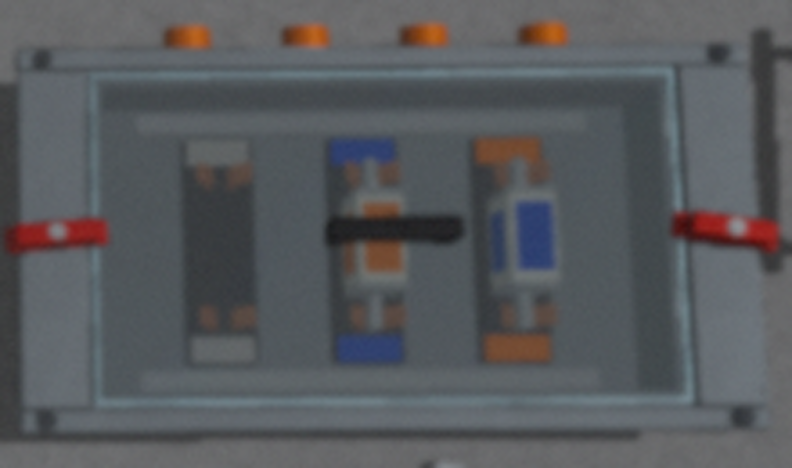

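View pics/c2.png

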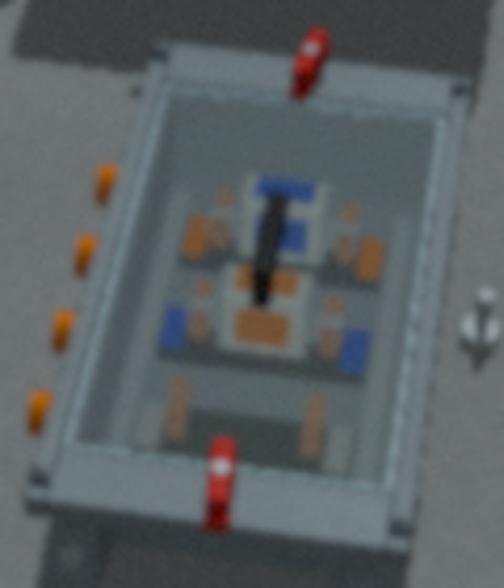

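The crops show the white pivot dots at (57,231) and (737,227) in c1 and at (222,467) and (312,48) in c2. The guard outline in c1 runs (92,73), (675,68), (690,402), (96,402). The handle spans (328..462, 229). I'll fit the box and mat poses from these points.

```bash
cat > fit.py <<'E'
from h import *
from scipy.optimize import least_squares
t=vision.capture("top");s=vision.capture("side")
T=lambda p:np.array(p)/3.6+[325,190]
S=lambda p:np.array(p)/4.2+[285,110]
def fit(obs,x0):
    def W(p,X):
        c,sn=np.cos(p[2]),np.sin(p[2]);X=np.array(X,float)
        return np.c_[p[0]+c*X[:,0]-sn*X[:,1],p[1]+sn*X[:,0]+c*X[:,1],X[:,2]]
    f=lambda p:np.concatenate([(proj(c,W(p,X))-px).ravel() for c,px,X in obs])
    r=least_squares(f,x0,loss="soft_l1",x_scale=[10,10,.1]);print(r.x.round(3));print(f(r.x).reshape(-1,2).round(1).tolist())
    return r.x
# box: +x up in top image, +y left
top=[(t,T([(57,231),(737,227)]),[(0,160,92),(0,-160,92)]),
 (t,T([(92,73),(675,68),(690,402),(96,402)]),[(81,142,70),(81,-142,70),(-81,-142,70),(-81,142,70)]),
 (t,T([(328,229),(462,228)]),[(0,32,98),(0,-32,98)])]
sd=[(s,S([(222,467),(312,48)]),[(0,160,92),(0,-160,92)]),
 (s,S([(168,95),(443,118),(385,485),(80,445)]),[(81,-142,70),(-81,-142,70),(-81,142,70),(81,142,70)])]
for o in(top,sd,top+sd): fit(o,[400,-150,0])
m=[(105,165,3),(105,-165,3),(-105,-165,3),(-105,165,3)]
mt=[(t,np.array([(127,186),(302,192),(299,301),(120,296)]),m)]
ms=[(s,np.array([(218,416),(270,265),(367,281),(335,440)]),m)]
for o in(mt,ms,mt+ms): fit(o,[400,200,0])
E
python3 fit.py
```

```text
[ 5.29102e+02 -1.96653e+02  2.40000e-02]
[[0.0, -0.3], [-0.2, 0.1], [-0.6, -0.1], [-0.6, 0.4], [0.6, 0.2], [-0.4, 0.5], [0.3, -0.5], [1.0, -0.4]]
[ 5.28596e+02 -1.94551e+02  2.80000e-02]
[[0.0, -0.1], [-0.1, -0.0], [-0.3, -3.2], [0.6, -0.8], [1.5, 1.4], [-3.5, 0.2]]
[ 5.29010e+02 -1.96307e+02  2.50000e-02]
[[-0.2, -0.1], [-0.5, 0.1], [-0.8, 0.1], [-0.9, 0.4], [0.5, 0.1], [-0.5, 0.6], [0.1, -0.4], [0.8, -0.3], [-0.2, -0.8], [-0.0, -0.5], [-0.2, -3.7], [0.6, -1.2], [1.2, 0.8], [-3.6, -0.5]]
[ 5.53966e+02  1.99543e+02 -6.00000e-03]
[[0.4, -0.4], [0.4, -1.9], [0.1, 0.5], [-1.2, 1.1]]
[ 5.52204e+02  1.97935e+02 -5.00000e-03]
[[-1.8, -0.1], [-1.0, -2.5], [1.0, -0.8], [1.5, 3.0]]
[ 5.53266e+02  1.98994e+02 -6.00000e-03]
[[0.7, -0.1], [0.7, -1.4], [0.4, 0.9], [-1.0, 1.5], [-2.7, 0.2], [-1.5, -2.2], [0.5, -0.4], [0.6, 3.5]]
```

```bash
cat > go.py <<'E'
import sys
from h import *
from scipy.spatial.transform import Rotation as R
B=np.array([529.0,-196.4]);YB=0.025
def box(x,y): c,s=np.cos(YB),np.sin(YB); return B+[c*x-s*y,s*x+c*y]
def show(xy,z,yaw):
    o=get_obs();r0=R.from_euler("xyz",o["tcp_rot"]);r1=R.from_euler("xyz",[np.pi,0,yaw])
    d=r0.inv().apply(np.array([*xy,z])-o["tool_pos"])
    print("t",round(o["time"],2),"pos",o["tool_pos"].round(1),"rot",o["tcp_rot"].round(3),"w",round(o["grip_width"],1),"F",o["contact_force"].round(1),"grip",o["finger_force"])
    print("dp m",(d/1000).round(4),"rotvec",(r0.inv()*r1).as_rotvec().round(4))
if __name__=="__main__":  # args: b|w x y z yaw
    k,x,y,z,yaw=sys.argv[1],*map(float,sys.argv[2:])
    show(box(x,y) if k=="b" else (x,y),z,yaw+(YB if k=="b" else 0))
E
python3 go.py b 0 -160 150 1.5708
```

```text
t 0.2 pos [ 133.8 -507.4  226.3] rot [-3.141 -0.     0.258] w 91.7 F [ 0.6 -0.4  0.6] grip 0.0
dp m [ 0.4245 -0.0442  0.0764] rotvec [-6.000e-04 -7.000e-04 -1.338e+00]
```

```bash
python3 -m pendant '{"dp":[[0.053,-0.0055,0.009],[0.106,-0.011,0.019],[0.159,-0.0165,0.028],[0.212,-0.022,0.038],[0.265,-0.0275,0.047],[0.318,-0.033,0.057],[0.371,-0.0385,0.066],[0.4245,-0.0442,0.076]],"rotation":[[0,0,-0.167],[0,0,-0.334],[0,0,-0.501],[0,0,-0.668],[0,0,-0.835],[0,0,-1.002],[0,0,-1.169],[0,0,-1.338]]}' 0.05
python3 go.py b 0 -160 76 1.5708
```

```text
time: 1.2
tool_pos: [534.6, -355.9, 150.3]
tcp_rot: [-3.141, 0.0, 1.601]
contact_force: [0.1, -0.6, 0.7]
grip_width: 50.2
finger_force: 0.0
t 1.2 pos [ 534.6 -355.9  150.3] rot [-3.141  0.     1.601] w 50.2 F [ 0.1 -0.6  0.7] grip 0.0
dp m [-0.0004 -0.0016  0.0743] rotvec [-0.0001  0.0001  0.0055]
```

```bash
python3 -m pendant '{"dp":[[0,-0.0015,0.03],[0,-0.0015,0.055],[0,-0.0015,0.068],[0,-0.0015,0.074],[0,-0.0015,0.074]],"rotation":[[0,0,0],[0,0,0],[0,0,0],[0,0,0],[0,0,0]]}'
python3 -m pendant '{"dp":[[0,0,0],[0,0,0],[0,0,0],[0,0,0],[0,0,0],[0,0,0]],"rotation":[[0,0,0],[0,0,0],[0,0,0],[0,0,0],[0,0,0],[0,0,0]]}' 0.0
```

```text
time: 1.82
tool_pos: [531.6, -357.1, 77.1]
tcp_rot: [3.141, 0.0, 1.595]
contact_force: [-0.0, -1.1, 0.4]
grip_width: 49.7
finger_force: 0.0
time: 2.58
tool_pos: [534.9, -356.3, 77.5]
tcp_rot: [3.135, 0.001, 1.596]
contact_force: [10.5, 3.3, -0.7]
grip_width: 10.8
finger_force: 37.5
```

```bash
python3 - <<'E'
from h import *
c=vision.capture("top");cv2.imwrite("pics/b1.png",cv2.resize(c["pixels"][180:330,430:630,::-1],None,fx=4,fy=4,interpolation=cv2.INTER_CUBIC))
E
```

```text
(no output)
```

View pics/b1.png

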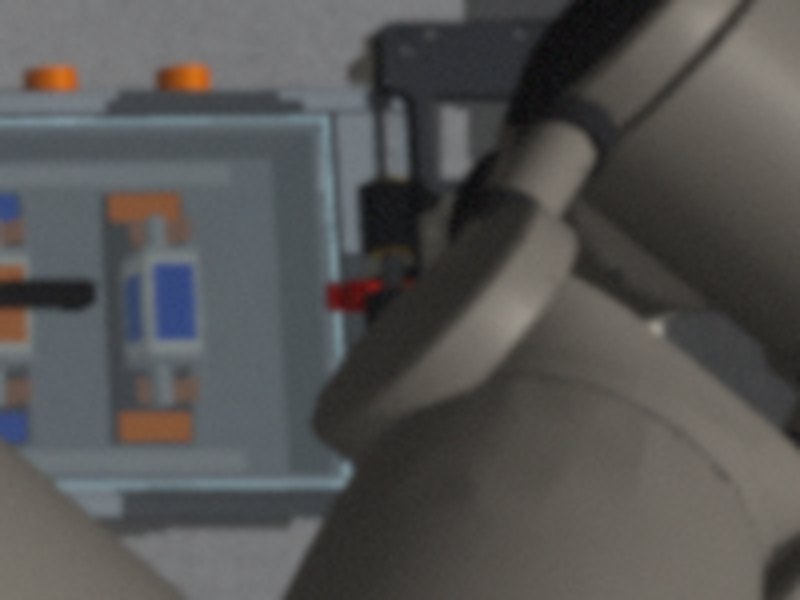

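The fingers hold the right button (width 10.8 mm). The sideways load suggests the pivot is about 2.5 mm further in +x, so I'll include that shift in the turn.

```bash
python3 -m pendant '{"dp":[[0,0.0025,0],[0,0.0025,0],[0,0.0025,0],[0,0.0025,0],[0,0.0025,0],[0,0.0025,0],[0,0.0025,0],[0,0.0025,0]],"rotation":[[0,0,0.1],[0,0,0.28],[0,0,0.46],[0,0,0.64],[0,0,0.82],[0,0,1.0],[0,0,1.18],[0,0,1.36]]}'
python3 -m pendant '{"dp":[[0,0,0],[0,0,0],[0,0,0]],"rotation":[[0,0,0.1],[0,0,0.2],[0,0,0.2]]}'
```

```text
time: 3.62
tool_pos: [533.2, -354.7, 77.4]
tcp_rot: [-3.138, 0.002, 0.23]
contact_force: [-4.3, 7.4, 8.8]
grip_width: 10.7
finger_force: 38.0
time: 4.0
tool_pos: [533.1, -354.4, 77.4]
tcp_rot: [-3.138, 0.003, 0.035]
contact_force: [-4.0, 8.0, 9.4]
grip_width: 10.8
finger_force: 38.0
```

```bash
sed -i 's/529.0,-196.4/530.8,-194.3/' go.py
python3 -m pendant '{"dp":[[0,0,0],[0,0,0],[0,0,0],[0,0,-0.02],[0,0,-0.06]],"rotation":[[0,0,0],[0,0,0],[0,0,0],[0,0,0],[0,0,0]]}' 0.05
python3 go.py b 0 160 140 1.5708
```

```text
time: 4.62
tool_pos: [533.1, -355.9, 135.2]
tcp_rot: [-3.138, 0.004, 0.036]
contact_force: [0.9, -0.5, 0.7]
grip_width: 49.7
finger_force: 0.0
t 4.62 pos [ 533.1 -355.9  135.2] rot [-3.138  0.004  0.036] w 49.7 F [ 0.9 -0.5  0.7] grip 0.0
dp m [ 0.0051 -0.3216 -0.0038] rotvec [-5.3000e-03  2.0000e-04 -1.5601e+00]
```

```bash
python3 -m pendant '{"dp":[[0.0006,-0.04,-0.004],[0.001,-0.08,-0.004],[0.002,-0.12,-0.004],[0.003,-0.16,-0.004],[0.003,-0.2,-0.004],[0.004,-0.24,-0.004],[0.005,-0.28,-0.004],[0.005,-0.3216,-0.004]],"rotation":[[0,0,-0.18],[0,0,-0.36],[0,0,-0.54],[0,0,-0.72],[0,0,-0.9],[0,0,-1.08],[0,0,-1.26],[-0.004,0,-1.44]]}'
python3 go.py b 0 160 77 1.5708
```

```text
time: 5.62
tool_pos: [527.6, -33.9, 140.6]
tcp_rot: [3.139, 0.002, 1.481]
contact_force: [-0.1, -0.0, -0.5]
grip_width: 50.0
finger_force: 0.0
t 5.62 pos [527.6 -33.9 140.6] rot [3.139e+00 2.000e-03 1.481e+00] w 50.0 F [-0.1 -0.  -0.5] grip 0.0
dp m [-0.0003 -0.0009  0.0636] rotvec [ 0.0028  0.0026 -0.1144]
```

```bash
python3 -m pendant '{"dp":[[0,-0.001,0.025],[0,-0.001,0.048],[0,-0.001,0.06],[0,-0.001,0.0635],[0,-0.001,0.0635]],"rotation":[[0,0,-0.114],[0,0,-0.114],[0,0,-0.114],[0,0,-0.114],[0,0,-0.114]]}'
python3 -m pendant '{"dp":[[0,0,0],[0,0,0],[0,0,0],[0,0,0],[0,0,0],[0,0,0]],"rotation":[[0,0,0],[0,0,0],[0,0,0],[0,0,0],[0,0,0],[0,0,0]]}' 0.0
```

```text
time: 6.25
tool_pos: [527.0, -35.4, 77.5]
tcp_rot: [3.139, 0.003, 1.589]
contact_force: [0.5, 0.7, -0.5]
grip_width: 49.9
finger_force: 0.0
time: 7.0
tool_pos: [526.3, -35.1, 77.3]
tcp_rot: [3.14, 0.003, 1.59]
contact_force: [-3.6, 0.9, 3.9]
grip_width: 10.5
finger_force: 39.7
```

```bash
python3 -m pendant '{"dp":[[0,-0.001,0],[0,-0.001,0],[0,-0.001,0],[0,-0.001,0],[0,-0.001,0],[0,-0.001,0],[0,-0.001,0],[0,-0.001,0]],"rotation":[[0,0,0.1],[0,0,0.28],[0,0,0.46],[0,0,0.64],[0,0,0.82],[0,0,1.0],[0,0,1.18],[0,0,1.36]]}'
python3 -m pendant '{"dp":[[0,0,0],[0,0,0],[0,0,0]],"rotation":[[0,0,0.1],[0,0,0.2],[0,0,0.2]]}'
python3 -m pendant '{"dp":[[0,0,0],[0,0,0],[0,0,0],[0,0,-0.02],[0,0,-0.06]],"rotation":[[0,0,0],[0,0,0],[0,0,0],[0,0,0],[0,0,0]]}' 0.05
python3 go.py b 0 0 140 1.5708
```

```text
time: 8.0
tool_pos: [525.5, -34.6, 77.3]
tcp_rot: [3.139, -0.002, 0.224]
contact_force: [-2.8, 2.2, 5.6]
grip_width: 10.8
finger_force: 39.7
time: 8.38
tool_pos: [525.6, -34.5, 77.3]
tcp_rot: [3.14, -0.002, 0.031]
contact_force: [-2.1, 4.9, 5.1]
grip_width: 10.7
finger_force: 39.7
time: 9.0
tool_pos: [524.5, -35.0, 136.3]
tcp_rot: [3.14, 0.002, 0.03]
contact_force: [0.6, 0.0, -0.3]
grip_width: 49.5
finger_force: 0.0
t 9.0 pos [524.5 -35.  136.3] rot [3.14e+00 2.00e-03 3.00e-02] w 49.5 F [ 0.6  0.  -0.3] grip 0.0
dp m [ 0.0015  0.1595 -0.0034] rotvec [ 3.0000e-04  2.7000e-03 -1.5657e+00]
```

```bash
sed -i 's/530.8,-194.3/530.4,-194.3/;s/YB=0.025/YB=0.027/' go.py
python3 -m pendant '{"dp":[[0,0.02,-0.003],[0,0.04,-0.003],[0,0.06,-0.003],[0,0.08,-0.003],[0,0.1,-0.003],[0,0.12,-0.003],[0.001,0.14,-0.003],[0.001,0.1595,-0.003]],"rotation":[[0,0,-0.18],[0,0,-0.36],[0,0,-0.54],[0,0,-0.72],[0,0,-0.9],[0,0,-1.08],[0,0,-1.26],[0,0.003,-1.44]]}'
python3 go.py b 0 0 77 1.5708
python3 - <<'E'
from h import *
c=vision.capture("side");cv2.imwrite("pics/s2.png",cv2.resize(c["pixels"][90:270,270:450,::-1],None,fx=3.3,fy=3.3,interpolation=cv2.INTER_CUBIC))
E
```

```text
time: 10.0
tool_pos: [531.4, -195.2, 140.4]
tcp_rot: [3.137, 0.0, 1.476]
contact_force: [-0.1, 0.5, -1.2]
grip_width: 49.9
finger_force: 0.0
t 10.0 pos [ 531.4 -195.2  140.4] rot [3.137 0.    1.476] w 49.9 F [-0.1  0.5 -1.2] grip 0.0
dp m [ 0.0008 -0.0013  0.0634] rotvec [ 0.0045  0.0007 -0.1216]
```

View pics/s2.png

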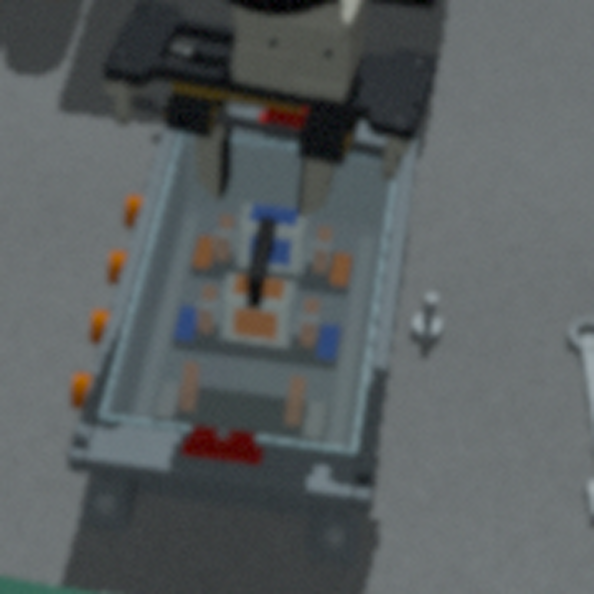

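Both red buttons now lie along the rim, at crop (222,445) and (285,117). The fingers straddle the handle at (262,260). Next I'll lower the gripper and take hold of it.

```bash
python3 -m pendant '{"dp":[[0.001,-0.001,0.025],[0.001,-0.001,0.048],[0.001,-0.001,0.06],[0.001,-0.001,0.0635],[0.001,-0.001,0.0635]],"rotation":[[0.0,0,-0.122],[0.004,0,-0.122],[0.004,0,-0.122],[0.004,0,-0.122],[0.004,0,-0.122]]}'
python3 -m pendant '{"dp":[[0,0,0],[0,0,0],[0,0,0],[0,0,0],[0,0,0],[0,0,0]],"rotation":[[0,0,0],[0,0,0],[0,0,0],[0,0,0],[0,0,0],[0,0,0]]}' 0.0
python3 -m pendant '{"dp":[[0,0,-0.002],[0,0,-0.006],[0,0,-0.012],[0,0,-0.022],[0,0,-0.04],[0,0,-0.06],[0,0,-0.08],[0,0,-0.08]],"rotation":[[0,0,0],[0,0,0],[0,0,0],[0,0,0],[0,0,0],[0,0,0],[0,0,0],[0,0,0]]}'
python3 go.py w 553.3 199 157 1.5608
```

```text
time: 10.68
tool_pos: [531.0, -193.4, 77.5]
tcp_rot: [3.14, 0.001, 1.591]
contact_force: [0.4, 0.3, 0.9]
grip_width: 49.9
finger_force: 0.0
time: 11.42
tool_pos: [530.7, -193.4, 77.2]
tcp_rot: [3.141, 0.001, 1.592]
contact_force: [-0.2, 0.4, 1.2]
grip_width: 11.5
finger_force: 30.0
time: 12.42
tool_pos: [531.7, -193.8, 159.2]
tcp_rot: [3.137, 0.003, 1.592]
contact_force: [0.5, -0.0, -2.8]
grip_width: 11.7
finger_force: 30.0
t 12.43 pos [ 531.7 -193.8  159.2] rot [3.137e+00 3.000e-03 1.592e+00] w 11.7 F [ 0.5 -0.  -2.8] grip 29.993899762630463
dp m [0.3922 0.0299 0.0012] rotvec [0.0043 0.0027 0.0311]
```

```bash
python3 -m pendant '{"dp":[[0.008,0.001,0],[0.026,0.002,0],[0.056,0.004,0],[0.091,0.007,0],[0.126,0.01,0],[0.161,0.012,0],[0.196,0.015,0],[0.231,0.018,0]],"rotation":[[0,0,0],[0,0,0.004],[0,0,0.008],[0,0,0.012],[0,0,0.016],[0,0,0.02],[0,0,0.025],[0.003,0.002,0.03]]}'
python3 -m pendant '{"dp":[[0.035,0.003,0],[0.07,0.006,0],[0.105,0.008,0],[0.135,0.011,0],[0.153,0.012,0],[0.162,0.013,0],[0.162,0.013,0]],"rotation":[[0,0,0],[0,0,0],[0,0,0],[0,0,0],[0,0,0],[0,0,0],[0,0,0]]}'
python3 go.py w 554.5 201 14.5 1.5608
python3 - <<'E'
from h import *
c=vision.capture("top");cv2.imwrite("pics/t3.png",c["pixels"][:,:,::-1])
E
```

```text
time: 13.42
tool_pos: [542.9, 40.5, 156.3]
tcp_rot: [-3.138, -0.002, 1.562]
contact_force: [0.7, 0.0, -2.9]
grip_width: 11.7
finger_force: 30.0
time: 14.3
tool_pos: [558.1, 200.0, 156.9]
tcp_rot: [-3.139, -0.001, 1.562]
contact_force: [0.1, -0.5, -3.1]
grip_width: 11.8
finger_force: 30.0
t 14.3 pos [558.1 200.  156.9] rot [-3.139e+00 -1.000e-03  1.562e+00] w 11.8 F [ 0.1 -0.5 -3.1] grip 29.99388098716736
dp m [ 0.0009 -0.0032  0.1424] rotvec [-0.003  -0.0009  0.0015]
```

View pics/t3.png

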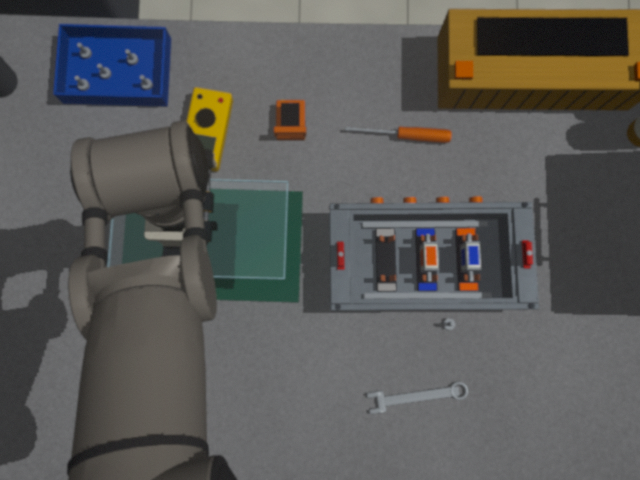

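The guard hangs level above the mat, with its edges at rows 178–279 and the perspective shift expected from its height. The opened box now shows all three bases clearly. I'll lower it.

```bash
python3 -m pendant '{"dp":[[0.001,-0.003,0.02],[0.001,-0.003,0.055],[0.001,-0.003,0.09],[0.001,-0.003,0.115],[0.001,-0.003,0.13],[0.001,-0.003,0.138],[0.001,-0.003,0.142],[0.001,-0.003,0.142]],"rotation":[[0,0,0],[0,0,0],[0,0,0],[0,0,0],[0,0,0],[0,0,0],[0,0,0],[0,0,0]]}'
python3 go.py w 554.5 201 14 1.5608
```

```text
time: 15.35
tool_pos: [555.3, 201.1, 15.6]
tcp_rot: [-3.14, -0.001, 1.562]
contact_force: [0.1, -0.4, -3.6]
grip_width: 11.5
finger_force: 30.0
t 15.35 pos [555.3 201.1  15.6] rot [-3.140e+00 -1.000e-03  1.562e+00] w 11.5 F [ 0.1 -0.4 -3.6] grip 29.993862211704254
dp m [-0.0001 -0.0008  0.0016] rotvec [-0.0016 -0.0014  0.0009]
```

Down a further 1.5 mm to touch, then release and lift.

```bash
python3 -m pendant '{"dp":[[0,0,0.0008],[0,0,0.0016],[0,0,0.0016]],"rotation":[[0,0,0],[0,0,0],[0,0,0]]}'
python3 -m pendant '{"dp":[[0,0,0],[0,0,0],[0,0,0],[0,0,-0.02],[0,0,-0.06],[0,0,-0.115]],"rotation":[[0,0,0],[0,0,0],[0,0,0],[0,0,0],[0,0,0],[0,0,0]]}' 0.05
python3 go.py b 0 0 130 0
```

```text
time: 15.72
tool_pos: [555.3, 201.2, 14.2]
tcp_rot: [-3.14, -0.001, 1.562]
contact_force: [-0.8, -1.1, 2.2]
grip_width: 11.9
finger_force: 30.0
time: 16.48
tool_pos: [554.3, 200.7, 128.5]
tcp_rot: [-3.136, -0.0, 1.562]
contact_force: [0.8, 0.5, 0.8]
grip_width: 49.8
finger_force: 0.0
t 16.48 pos [554.3 200.7 128.5] rot [-3.136 -0.     1.562] w 49.8 F [0.8 0.5 0.8] grip 0.0
dp m [-0.3952 -0.0203 -0.0016] rotvec [-0.0049  0.004   1.5347]
```

```bash
python3 -m pendant '{"dp":[[-0.05,-0.0025,-0.002],[-0.1,-0.005,-0.002],[-0.15,-0.0075,-0.002],[-0.2,-0.01,-0.002],[-0.25,-0.0125,-0.002],[-0.3,-0.015,-0.002],[-0.35,-0.018,-0.002],[-0.395,-0.02,-0.002]],"rotation":[[0,0,0.18],[0,0,0.36],[0,0,0.54],[0,0,0.72],[0,0,0.9],[0,0,1.08],[0,0,1.26],[-0.004,0.004,1.44]]}'
python3 go.py b 0 0 36 0
python3 - <<'E'
from h import *
c=vision.capture("top");cv2.imwrite("pics/t4.png",c["pixels"][:,:,::-1])
from go import box
print(proj(c,[[*box(sx*58,y+sy*18),16] for y in(74,0,-74) for sx,sy in((1,1),(1,-1),(-1,-1),(-1,1))]).round(0).tolist())
E
```

```text
time: 17.48
tool_pos: [531.4, -195.7, 130.1]
tcp_rot: [-3.141, -0.003, 0.115]
contact_force: [1.1, 0.1, -0.1]
grip_width: 49.8
finger_force: 0.0
t 17.48 pos [ 531.4 -195.7  130.1] rot [-3.141e+00 -3.000e-03  1.150e-01] w 49.8 F [ 1.1  0.1 -0.1] grip 0.0
dp m [-0.0011 -0.0014  0.0941] rotvec [-0.0012 -0.0031  0.0883]
[[374.0, 228.0], [394.0, 228.0], [395.0, 290.0], [376.0, 291.0], [414.0, 227.0], [434.0, 227.0], [436.0, 290.0], [416.0, 290.0], [455.0, 227.0], [474.0, 227.0], [477.0, 290.0], [457.0, 290.0]]
```

View pics/t4.png

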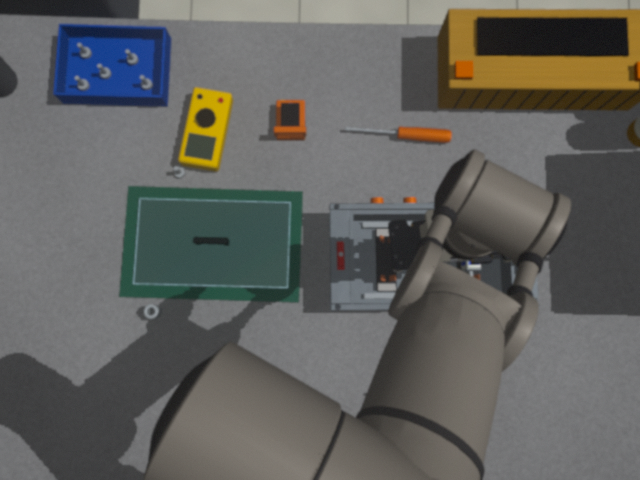

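The guard lies centred on the mat (its outline spans 134–291 × 198–288) and the gripper is over the middle base. I'll descend onto the orange fuse.

```bash
python3 -m pendant '{"dp":[[-0.001,-0.0014,0],[-0.001,-0.0014,0.02],[-0.001,-0.0014,0.05],[-0.001,-0.0014,0.075],[-0.001,-0.0014,0.088],[-0.001,-0.0014,0.094],[-0.001,-0.0014,0.094]],"rotation":[[0,0,0.088],[0,-0.003,0.088],[0,-0.003,0.088],[0,-0.003,0.088],[0,-0.003,0.088],[0,-0.003,0.088],[0,-0.003,0.088]]}'
python3 -m pendant '{"dp":[[0,0,0],[0,0,0],[0,0,0],[0,0,0],[0,0,0],[0,0,0]],"rotation":[[0,0,0],[0,0,0],[0,0,0],[0,0,0],[0,0,0],[0,0,0]]}' 0.0
python3 go.py b 0 74 36 0
```

```text
time: 18.4
tool_pos: [531.0, -192.5, 36.4]
tcp_rot: [-3.14, -0.0, 0.034]
contact_force: [0.3, -0.4, 0.6]
grip_width: 49.7
finger_force: 0.0
time: 19.15
tool_pos: [531.0, -192.8, 36.5]
tcp_rot: [-3.141, -0.0, 0.034]
contact_force: [-0.9, -1.5, 5.6]
grip_width: 24.3
finger_force: 30.0
t 19.15 pos [ 531.  -192.8   36.5] rot [-3.141 -0.     0.034] w 24.3 F [-0.9 -1.5  5.6] grip 29.995180070400238
dp m [-0.0002 -0.0725  0.0006] rotvec [-0.0006 -0.0005  0.0067]
```

```bash
python3 -m pendant '{"dp":[[0,0,-0.006],[0,0,-0.018],[0,0,-0.033],[0,0,-0.045],[0,-0.01,-0.05],[0,-0.035,-0.05],[0,-0.06,-0.05],[0,-0.0733,-0.05]],"rotation":[[0,0,0],[0,0,0],[0,0,0],[0,0,0],[0,0,0],[0,0,0],[0,0,0.005],[0,0,0.005]]}'
python3 -m pendant '{"dp":[[0,0,0],[0,0,0]],"rotation":[[0,0,0],[0,0,0]]}'
python3 go.py b 0 74 36 0
python3 - <<'E'
from h import *
c=vision.capture("side");cv2.imwrite("pics/s5.png",cv2.resize(c["pixels"][90:270,270:450,::-1],None,fx=3.3,fy=3.3,interpolation=cv2.INTER_CUBIC))
E
```

```text
time: 20.15
tool_pos: [527.9, -117.5, 86.2]
tcp_rot: [-3.14, 0.001, 0.03]
contact_force: [-0.4, -0.4, -1.4]
grip_width: 23.6
finger_force: 30.0
time: 20.4
tool_pos: [528.5, -119.8, 86.3]
tcp_rot: [-3.141, -0.0, 0.029]
contact_force: [0.0, 0.8, -2.0]
grip_width: 23.8
finger_force: 30.0
t 20.4 pos [ 528.5 -119.8   86.3] rot [-3.141 -0.     0.029] w 23.8 F [ 0.   0.8 -2. ] grip 29.986900985240936
dp m [-0.0001  0.0006  0.0503] rotvec [-0.001   0.      0.0018]
```

View pics/s5.png

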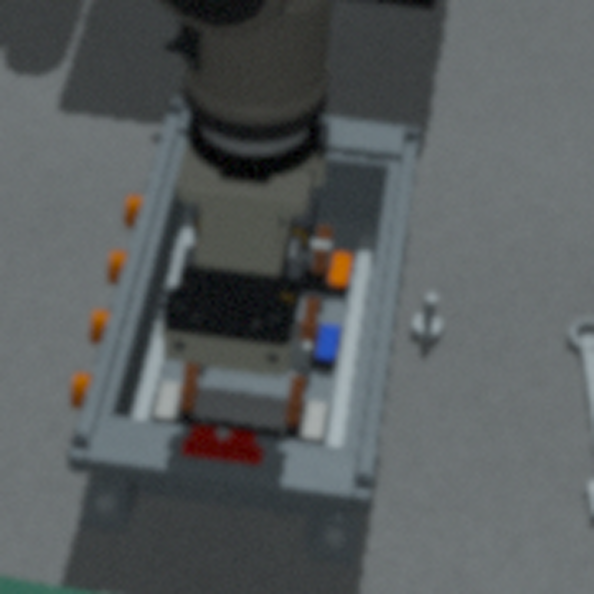

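The gripper hides the fuse, but it is held (23.8 mm, −2 N). The spare base, with light marks at (168,398) and (312,420), lies below it. I'll lower it.

```bash
python3 -m pendant '{"dp":[[0,0,0.01],[0,0,0.02],[0,0,0.03],[0,0,0.038],[0,0,0.044],[0,0,0.048],[0,0,0.05],[0,0,0.05]],"rotation":[[0,0,0],[0,0,0],[0,0,0],[0,0,0],[0,0,0],[0,0,0],[0,0,0],[0,0,0]]}'
```

```text
time: 21.45
tool_pos: [528.4, -119.2, 36.6]
tcp_rot: [-3.14, -0.0, 0.029]
contact_force: [-0.4, 1.2, 0.3]
grip_width: 23.8
finger_force: 30.0
```

```bash
python3 -m pendant '{"dp":[[0,0,0],[0,0,0],[0,0,0],[0,0,0],[0,0,-0.02],[0,0,-0.05]],"rotation":[[0,0,0],[0,0,0],[0,0,0],[0,0,0],[0,0,0],[0,0,0]]}' 0.05
python3 go.py b 0 -74 36 0
```

```text
time: 22.2
tool_pos: [527.6, -119.0, 86.0]
tcp_rot: [-3.139, 0.002, 0.029]
contact_force: [0.2, 0.4, 0.4]
grip_width: 50.1
finger_force: 0.0
t 22.2 pos [ 527.6 -119.    86. ] rot [-3.139e+00  2.000e-03  2.900e-02] w 50.1 F [0.2 0.4 0.4] grip 0.0
dp m [0.0006 0.1494 0.0496] rotvec [-0.0022  0.0025  0.0018]
```

```bash
python3 -m pendant '{"dp":[[0,0.03,0],[0,0.07,0],[0,0.11,0],[0,0.14,0],[0,0.148,0],[0,0.148,0]],"rotation":[[0,0,0],[0,0,0],[0,0,0],[0,0,0],[0,0,0],[0,0,0]]}'
python3 go.py b 0 -74 36 0
python3 - <<'E'
from h import *
c=vision.capture("side");cv2.imwrite("pics/s6.png",cv2.resize(c["pixels"][90:270,270:450,::-1],None,fx=3.3,fy=3.3,interpolation=cv2.INTER_CUBIC))
E
```

```text
time: 22.95
tool_pos: [532.3, -266.9, 85.8]
tcp_rot: [-3.14, 0.001, 0.028]
contact_force: [-0.8, -0.1, -0.0]
grip_width: 49.7
finger_force: 0.0
t 22.95 pos [ 532.3 -266.9   85.8] rot [-3.14e+00  1.00e-03  2.80e-02] w 49.7 F [-0.8 -0.1 -0. ] grip 0.0
dp m [0.     0.0015 0.0498] rotvec [-0.002   0.0007  0.0012]
```

View pics/s6.png

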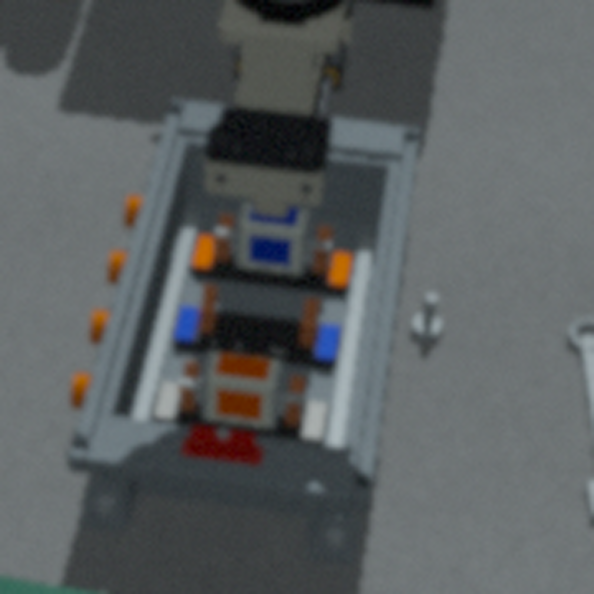

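The orange fuse sits in the spare base (crop (240,385)), and the blue fuse is at (270,240) under the gripper. I'll pick it up.

```bash
python3 -m pendant '{"dp":[[0,0.001,0.015],[0,0.001,0.032],[0,0.001,0.044],[0,0.001,0.0495],[0,0.001,0.0495]],"rotation":[[0,0,0],[0,0,0],[0,0,0],[0,0,0],[0,0,0]]}'
python3 -m pendant '{"dp":[[0,0,0],[0,0,0],[0,0,0],[0,0,0],[0,0,0],[0,0,0]],"rotation":[[0,0,0],[0,0,0],[0,0,0],[0,0,0],[0,0,0],[0,0,0]]}' 0.0
python3 go.py b 0 0 36 0
```

```text
time: 23.62
tool_pos: [532.4, -268.0, 36.0]
tcp_rot: [-3.14, 0.001, 0.029]
contact_force: [0.4, -0.6, -0.7]
grip_width: 49.7
finger_force: 0.0
time: 24.38
tool_pos: [532.7, -268.3, 36.9]
tcp_rot: [-3.141, -0.0, 0.029]
contact_force: [-1.0, 0.0, 3.3]
grip_width: 24.0
finger_force: 30.0
t 24.38 pos [ 532.7 -268.3   36.9] rot [-3.141 -0.     0.029] w 24.0 F [-1.   0.   3.3] grip 30.00034511089325
dp m [-0.0002 -0.074   0.0009] rotvec [-0.0009 -0.0002  0.0018]
```

```bash
python3 -m pendant '{"dp":[[0,0,-0.006],[0,0,-0.018],[0,0,-0.033],[0,0,-0.045],[0,-0.01,-0.05],[0,-0.035,-0.05],[0,-0.06,-0.05],[0,-0.074,-0.05]],"rotation":[[0,0,0],[0,0,0],[0,0,0],[0,0,0],[0,0,0],[0,0,0],[0,0,0],[0,0,0]]}'
python3 -m pendant '{"dp":[[0,0,0],[0,0,0],[0,0,0.01],[0,0,0.02],[0,0,0.03],[0,0,0.038],[0,0,0.045],[0,0,0.048]],"rotation":[[0,0,0],[0,0,0],[0,0,0],[0,0,0],[0,0,0],[0,0,0],[0,0,0],[0,0,0]]}'
python3 -m pendant '{"dp":[[0,0,0.001],[0,0,0.002],[0,0,0.002]],"rotation":[[0,0,0],[0,0,0],[0,0,0]]}'
```

```text
time: 25.38
tool_pos: [530.0, -191.5, 86.2]
tcp_rot: [-3.139, 0.001, 0.031]
contact_force: [-0.4, 0.5, -1.4]
grip_width: 23.8
finger_force: 30.0
time: 26.38
tool_pos: [530.3, -194.1, 38.1]
tcp_rot: [-3.14, 0.001, 0.029]
contact_force: [-0.4, 0.8, -2.2]
grip_width: 23.8
finger_force: 30.0
time: 26.75
tool_pos: [530.6, -194.2, 36.9]
tcp_rot: [-3.141, -0.0, 0.029]
contact_force: [0.6, 0.3, -1.1]
grip_width: 23.7
finger_force: 30.0
```

```bash
python3 -m pendant '{"dp":[[0,0,0],[0,0,0],[0,0,0],[0,0,0],[0,0,-0.02],[0,0,-0.05]],"rotation":[[0,0,0],[0,0,0],[0,0,0],[0,0,0],[0,0,0],[0,0,0]]}' 0.05
python3 -m pendant '{"dp":[[0,-0.02,0],[0,-0.05,0],[0,-0.07,0],[0,-0.074,0],[0,-0.074,0]],"rotation":[[0,0,0],[0,0,0],[0,0,0],[0,0,0],[0,0,0]]}'
python3 go.py b 0 74 36 0
```

```text
time: 27.5
tool_pos: [529.8, -193.9, 86.3]
tcp_rot: [-3.139, 0.002, 0.029]
contact_force: [0.2, 0.2, 0.0]
grip_width: 50.0
finger_force: 0.0
time: 28.12
tool_pos: [528.4, -120.2, 86.5]
tcp_rot: [-3.14, 0.0, 0.03]
contact_force: [0.1, 0.2, 0.2]
grip_width: 49.9
finger_force: 0.0
t 28.12 pos [ 528.4 -120.2   86.5] rot [-3.14  0.    0.03] w 49.9 F [0.1 0.2 0.2] grip 0.0
dp m [-0.      0.0001  0.0505] rotvec [-0.0011  0.0004  0.0025]
```

```bash
python3 -m pendant '{"dp":[[0,0,0.015],[0,0,0.032],[0,0,0.044],[0,0,0.05],[0,0,0.05]],"rotation":[[0,0,0],[0,0,0],[0,0,0],[0,0,0],[0,0,0]]}'
python3 -m pendant '{"dp":[[0,0,0],[0,0,0],[0,0,0],[0,0,0],[0,0,0],[0,0,0]],"rotation":[[0,0,0],[0,0,0],[0,0,0],[0,0,0],[0,0,0],[0,0,0]]}' 0.0
python3 -m pendant '{"dp":[[0,0,-0.006],[0,0,-0.018],[0,0,-0.036],[0,0,-0.056],[0,0,-0.07],[0,0,-0.075],[0,0,-0.075]],"rotation":[[0,0,0],[0,0,0],[0,0,0],[0,0,0],[0,0,0],[0,0,0],[0,0,0]]}'
python3 go.py b 0 -74 112 0
```

```text
time: 28.75
tool_pos: [528.1, -120.3, 36.2]
tcp_rot: [-3.14, 0.001, 0.029]
contact_force: [0.4, -0.1, -1.2]
grip_width: 50.2
finger_force: 0.0
time: 29.5
tool_pos: [528.5, -120.2, 37.0]
tcp_rot: [-3.14, -0.0, 0.029]
contact_force: [0.6, 1.4, 4.0]
grip_width: 24.0
finger_force: 30.0
time: 30.38
tool_pos: [528.3, -120.3, 111.8]
tcp_rot: [-3.14, 0.0, 0.029]
contact_force: [-0.3, 0.0, -1.6]
grip_width: 23.7
finger_force: 30.0
t 30.38 pos [ 528.3 -120.3  111.8] rot [-3.14   0.     0.029] w 23.7 F [-0.3  0.  -1.6] grip 29.9938103556633
dp m [-1.00e-04  1.48e-01 -4.00e-04] rotvec [-0.0013  0.0001  0.0017]
```

```bash
python3 -m pendant '{"dp":[[0,0.012,0],[0,0.042,0],[0,0.078,0],[0,0.112,0],[0,0.138,0],[0,0.148,0],[0,0.148,0],[0,0.148,0]],"rotation":[[0,0,0],[0,0,0],[0,0,0],[0,0,0],[0,0,0],[0,0,0],[0,0,0],[0,0,0]]}'
python3 -m pendant '{"dp":[[0,0,0.01],[0,0,0.025],[0,0,0.037],[0,0,0.048],[0,0,0.058],[0,0,0.066],[0,0,0.071],[0,0,0.073]],"rotation":[[0,0,0],[0,0,0],[0,0,0],[0,0,0],[0,0,0],[0,0,0],[0,0,0],[0,0,0]]}'
python3 -m pendant '{"dp":[[0,0,0.001],[0,0,0.002],[0,0,0.002]],"rotation":[[0,0,0],[0,0,0],[0,0,0]]}'
```

```text
time: 31.38
tool_pos: [532.6, -267.1, 111.4]
tcp_rot: [-3.14, 0.001, 0.03]
contact_force: [0.1, 0.2, -0.7]
grip_width: 23.9
finger_force: 30.0
time: 32.38
tool_pos: [532.6, -268.2, 38.3]
tcp_rot: [-3.14, 0.0, 0.029]
contact_force: [-0.2, -0.1, -1.8]
grip_width: 23.4
finger_force: 30.0
time: 32.75
tool_pos: [532.8, -268.3, 37.1]
tcp_rot: [-3.141, -0.0, 0.029]
contact_force: [-0.6, 0.3, 1.4]
grip_width: 23.6
finger_force: 30.0
```

Seated at the height it was picked from. Now release, rise and retreat towards the robot for a final look.

```bash
python3 -m pendant '{"dp":[[0,0,0],[0,0,0],[0,0,0],[0,0,0],[0,0,-0.02],[0,0,-0.06],[0,0,-0.11],[0,0,-0.15]],"rotation":[[0,0,0],[0,0,0],[0,0,0],[0,0,0],[0,0,0],[0,0,0],[0,0,0],[0,0,0]]}' 0.05
python3 -m pendant '{"dp":[[-0.03,0.03,0],[-0.06,0.06,0],[-0.09,0.09,0],[-0.12,0.12,0],[-0.15,0.15,0],[-0.18,0.18,0],[-0.2,0.2,0],[-0.2,0.2,0]],"rotation":[[0,0,0],[0,0,0],[0,0,0],[0,0,0],[0,0,0],[0,0,0],[0,0,0],[0,0,0]]}'
python3 - <<'E'
from h import *
c=vision.capture("side")["pixels"];d=vision.capture("top")["pixels"]
a=cv2.resize(c[90:270,270:430],(355,400),interpolation=cv2.INTER_CUBIC);b=cv2.resize(d[170:330,110:550],(800,291)[:2])
a=cv2.resize(a,(266,300));b=cv2.resize(b,(534,300))
cv2.imwrite("pics/f.png",np.hstack([a,b])[:,:,::-1])
E
```

```text
time: 33.75
tool_pos: [532.8, -268.5, 188.6]
tcp_rot: [-3.141, -0.001, 0.029]
contact_force: [0.6, -0.6, 0.5]
grip_width: 49.9
finger_force: 0.0
time: 34.75
tool_pos: [337.0, -475.3, 186.1]
tcp_rot: [-3.14, 0.0, 0.026]
contact_force: [-0.1, -0.0, 0.2]
grip_width: 50.0
finger_force: 0.0
```

View pics/f.png

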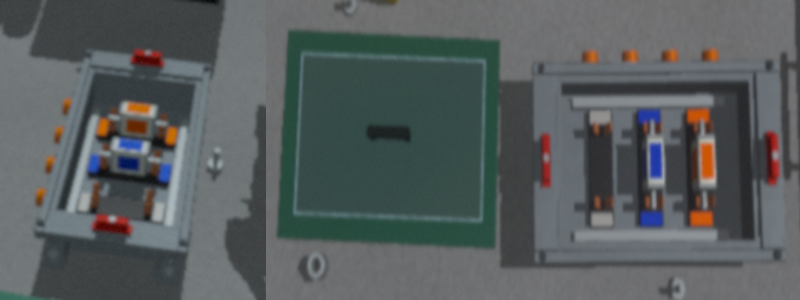

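The guard is centred on the mat. The blue fuse is in the blue base at (655,160) and the orange fuse is in the orange base at (706,160). The arm is clear, so I'll hand in.

```bash
python3 -c "
from plant import workorder
print(workorder.close_job())"
```

```text
the job is handed in; nothing more can be done
None
```

I handed the job in at about 35 s of the 134 s allowed: both fuses are seated in their own-colour bases, the guard is centred on the mat, and both buttons are turned aside; the final pictures showed all of this, but no verdict came back.

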